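# Seat a handle-drilling template on its jig pins and clip it down

## Task

Take the white drilling template by its black grip, lay it on the dark wooden jig beside the aluminium fence and slide it gently along the fence until both its holes drop over the two brass pins and it lies flat on the board. Then swing the red clip all the way round over the template and let go. Feel your way: never push or press the template hard against the jig (40 N is too much), and leave the other things on the counter where they are.

Things in the scene. Friction and masses are not known exactly. Their poses are not given: they have to be found in the camera images.
- template_grip (a point): Centre of the black grip block of the loose white template (0.2 to 0.34 kg): plate 150 (x) x 130 (y) x 8 mm, the block 26 (x) x 30 (y) x 40 mm tall upright at the middle of its top. The point is half-way up the block, 28 mm above the plate's underside. x, y along the plate's edges, z up.
- template_holes (a point): Point on the template's underside midway between its two through holes (12 mm diameter, at y = +45 and -45 mm from here). It lies 25 mm to +x of the grip; a thin blue line across the plate near its +x edge (62 mm from the grip) shows which end is which.
- jig: Drilling jig, a fixed dark wooden board 270 (x) x 210 (y) x 18 mm. Origin: centre of its underside; top at z = 18 mm. It carries fence, pins and clip. The template belongs on it with its x axis pointing the same way as the jig's. Fully home, the template's grip point is 46 mm above this origin and the pins stop it sliding.
- fence_face (a point): Middle of the inner face (looking to the jig's -y) of the aluminium fence along the jig's +y side, 65.5 mm from the board's middle, 230 mm long, 14 mm high above the board. With the template's +y edge on the fence, its holes line up with the pins across the fence to about 1 mm.
- pins_middle (a point): Point on the board's top between the two brass pins at their middle setting (pins 9 mm diameter, 7 mm high, tapered tips, at y = +45 and -45 mm). The pins sit locked (on a narrow aluminium strip) anywhere from 12 mm to -x to 12 mm to +x of here: not reported, find it by feel. A plate not home rides on them, tilted 3 to 4 degrees, its grip 4 to 6 mm high; free to fall, it drops by its own weight.
- clip (a joint): Red hold-down arm on an upright pivot at jig x = -30, y = -90 mm. 0 = open, pointing to the jig's -x (starts 0 to -0.35, farther open); it turns clockwise seen from above to 1.571 = closed, pointing to the jig's +y over the template. Friction about 1 N at the post; stays where left. Arm 16 mm wide, 50 mm long, underside 3 mm above a seated template, top 37 mm above the jig's underside.
- clip_post (a point): A point on the upright round red post (12 mm diameter) by which the clip is turned, 40 mm from its pivot. The post stands from 37 to 73 mm above the jig's underside; this point is 58 mm above it (15 mm below the post's top).
- knob_a: Bystander, leave alone: brass cabinet knob, 32 mm wide, 28 mm tall. Origin at its underside.
- knob_b: Bystander, leave alone: brass cabinet knob, 32 mm wide, 28 mm tall. Origin at its underside.
- driver: Bystander, leave alone: yellow-handled screwdriver lying down.
- detergent: Bystander, leave alone: white detergent bottle, 90 mm wide, 220 mm tall. Origin at its underside.
- mug: Bystander, leave alone: blue mug, 80 mm wide, 90 mm tall. Origin at its underside.
- tape: Bystander, leave alone: yellow tape measure, 70 x 35 x 65 mm. Origin at its underside.
- screws: Bystander, leave alone: glass jar of 60 mm diameter, 80 mm tall. Origin at its underside.
- pods: Bystander, leave alone: cardboard box, 120 x 90 x 70 mm. Origin at its underside.
Things that resemble listed ones, but are neither listed nor needed, are in the scene too. What is shaped like the part that bears template_grip but orange, pink or turquoise is not meant.

How it is judged:
By the outcome, as a careful person would: the job done as asked, in the order asked, and still so for the second after the job is handed in, with the robot touching nothing.
It also fails if it takes over 64 s, if anything falls off the work surface, if the arm or the gripper's body presses on something with over 40 N, if the wrist force passes 120 N, or if a joint passes its speed limit or range.

## Robot

A 7-joint arm with a two-finger parallel gripper is mounted at the origin on the work surface. World frame = base frame: x ahead of the robot, y to its left, z up, the work surface at z = 0. Lengths are in m, angles in rad, forces in N, time in s.
With the tool pointing down it reaches from about 0.4 to 0.85 m from the base axis. Payload 10.4 kg.
Tool frame: the origin (TCP) lies on the mounting face of the last link; the fingertips stand r.tips_ahead ahead of it and the grasp point (between the pads) lies 164 mm ahead of it (r.tips_ahead is the distance from the TCP to the fingertips, in m); z points along the fingers, y is the line along which they close (so a half turn about z gives the same grasp; the last joint's range is limited). The gripper opens to 87 mm and grips with 3 to 60 N. Pads are 19 mm wide; open, the fingers measure 117 mm over their backs; the gripper's body (75 mm by 190 mm) begins 51 mm behind the grasp point.
Start: joints at [-1.233, 0.332, -0.065, 1.46, 0.022, 1.35, -0.088], TCP at [0.221, 0.585, 0.405] pointing down, gripper open.
Joint ranges: [-2.6, 2.6], [-0.5, 2.12], [-1.47, 1.34], [0.16, 2.42], [-1.27, 4.41], [0.06, 2.06], [-2.6, 2.6]. Speed limits (rad/s): [2.22, 2.22, 2.79, 2.79, 3.14, 3.14, 3.14].

## Interface

Orientations are given as a unit quaternion [x, y, z, w].
In Python, from bench import telemetry, imaging, job, r gives the robot as it stands.
- The arm moves only by the tool move_arm, never from a script. Its argument "steps" is a list of rows, each an object of numbers: "dx", "dy", "dz": the shift along the tool's x, y, z in cm; "spin": the turn about the tool's z in rad. In form: [{"dx": .., "dy": .., "dz": .., "spin": ..}, ...]. A call has 1 to 12 rows; each row shifts and turns the commanded pose from where the row before left it, along the tool's axes as they then stand; what a row does not reach is not made up. A row lasts 1/10 s, in which the tool goes at most 50 mm and 8.59 degrees, less where a joint would pass 70% of its speed; a pose out of reach is approached as far as the arm can. A call with a gripper value outside its range is refused whole. "claw" is the finger opening in cm, from 0 to 8.7, set as the call begins (left out, the last holds). The fingers move at their own pace and stop on an object; "squeeze" is the grip in N (left out, the last holds). Time passes only in rows, so rows that do not move let the fingers close. It gives the time, the measured TCP pose, the force, the opening and the grip force at its end, in the units of the state.
- telemetry.read_state(): the state, without advancing time (a new reading comes with each control period).
- imaging.camera(name): name is "side" or "top"; returns a dict with "img" (400x640x3 uint8, red, green, blue), "camera_matrix" (3x3 intrinsics, pixels), "R" (3x3) and "t" (3): a world point X has camera coordinates R X + t. Camera axes: x right, y down, z forward; pixel columns grow to the right and rows downward; lengths in m; the calibration is good to about 2 mm. A picture is of the moment at which its call begins. There is no depth.
- job.close_job(): hands the job in; it is judged then, once.
The state is a dict: "time": time; "joint_positions": joint angles; "joint_vel": joint speeds; "joint_torque": joint torques, N m; "ee_pos": TCP position; "eef_rot": TCP orientation; "ft_force": force on the tool from outside, world axes, zero at the start; "torque": the same for the moment, N m; "width": finger opening in m; "grip_force": force on a finger pad.
Only numpy, scipy, OpenCV 4.12 (cv2) and the standard library are available. Lean on these libraries where they do the work, as an engineer would, in place of code of your own. Each camera call takes 0.05 s, during which the arm holds its last target. There are 200 camera calls.

## Working session

There is one attempt and no reset: what is moved stays moved. The work goes in short steps, Python scripts to look and compute and a tool call to move; the robot and the scene stay as the last step left them, time stands still between calls to the robot, and variables do not carry over. Pictures are saved under pics/ and viewed, at most 10 in all, crops included, and the job is handed in when it is done.

Besides the shell and the picture viewer there is one more tool, called after "Request:" as a command line: name --argument value ..., lists and objects as JSON in quotes. move_arm: Moves the arm, as the interface text tells. Its arguments: {"type":"object","properties":{"steps":{"type":"array","items":{"type":"object","properties":{"dx":{"type":"number"},"dy":{"type":"number"},"dz":{"type":"number"},"spin":{"type":"number"}}}},"claw":{"type":"number"},"squeeze":{"type":"number"}},"required":["steps"]}

```bash
mkdir -p pics
python3 - <<'E'
from bench import telemetry, imaging, job, r
import cv2,numpy as np,pickle
s=telemetry.read_state(); print({k:np.round(v,3) for k,v in s.items()}, r.tips_ahead)
for n in ("top","side"):
    c=imaging.camera(n); pickle.dump(c,open(f"pics/{n}0.pkl","wb"))
    cv2.imwrite(f"pics/{n}0.png",cv2.resize(c["img"][:,:,::-1],(800,500),interpolation=cv2.INTER_CUBIC))
    print(n,c["camera_matrix"],c["R"],c["t"])
E
```

```text
{'time': np.float64(0.0), 'joint_positions': array([-1.233,  0.333, -0.065,  1.461,  0.022,  1.35 , -0.088]), 'joint_vel': array([ 0.001,  0.   ,  0.   ,  0.002, -0.001, -0.   ,  0.001]), 'joint_torque': array([ 1.0000e-03, -6.2326e+01,  2.5000e-02, -3.8989e+01, -6.1000e-02,
        4.0000e-02,  0.0000e+00]), 'ee_pos': array([0.221, 0.585, 0.404]), 'eef_rot': array([ 0.179,  0.984, -0.001, -0.   ]), 'ft_force': array([ 0.238,  0.176, -0.577]), 'torque': array([-0.036,  0.009, -0.032]), 'grip_force': np.float64(0.0), 'width': np.float64(0.087)} 0.1822
top [[466.94900241   0.         320.33307905]
 [  0.         466.94900241 199.70243775]
 [  0.           0.           1.        ]] [[-0.02800116 -0.99957003 -0.00869945]
 [-0.98942586  0.02895389 -0.14212013]
 [ 0.14231091  0.00462793 -0.98981119]] [0.00581275 0.48986477 1.77595012]
side [[464.17658125   0.         322.23649102]
 [  0.         464.17658125 206.63721933]
 [  0.           0.           1.        ]] [[-0.99747796 -0.07073958  0.00579884]
 [-0.04024274  0.49636441 -0.86718101]
 [ 0.05846568 -0.8652273  -0.49795931]] [0.48431701 0.0811424  1.42565358]
```

View pics/top0.png

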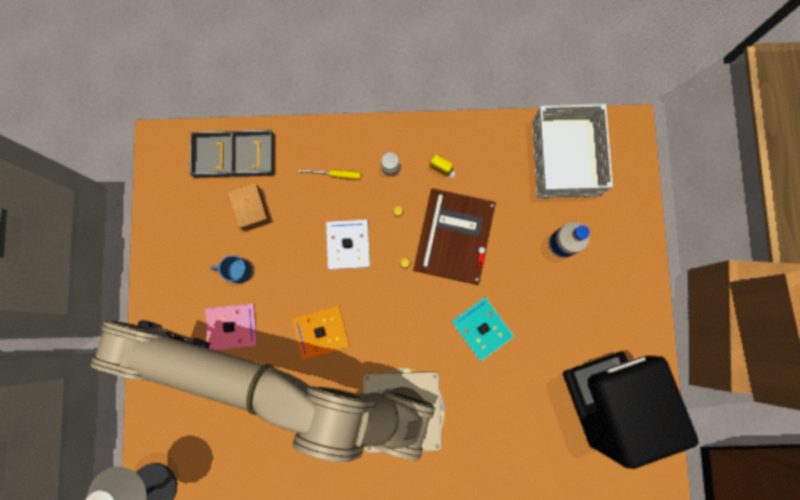

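View pics/side0.png

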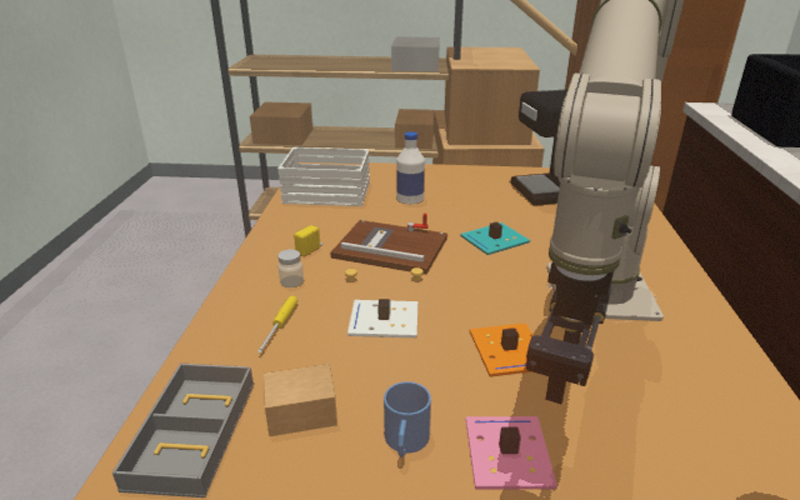

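Candidates for the template, as pixels in the enlarged top picture: white (347,243), orange (320,332), pink (228,326), turquoise (484,328). The white one at (347,243) fits the description. The jig is at (455,236) with its fence at left (+y side), the pin strip at (460,222) and the red clip at (481,257). Next I check this in a close crop.

Run:
```python
import cv2,pickle
c=pickle.load(open("pics/top0.pkl","rb"))["img"][145:235,250:400,::-1]
cv2.imwrite("pics/crop0.png",cv2.resize(c,None,fx=5.3333,fy=5.3333,interpolation=cv2.INTER_CUBIC))
```

```text
(no output)
```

View pics/crop0.png

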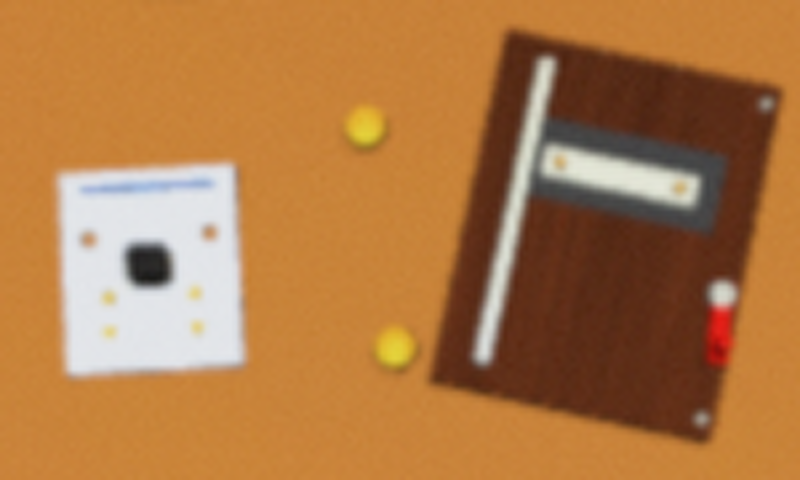

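The crop shows the white template: grip (148,265), holes (88,239) and (210,232), blue line at the top. It also shows the jig corners, pins at (560,162) and (680,188), and the red clip post near (720,350), open toward the jig's -x. Knobs sit at (365,125) and (395,347).

```bash
cat > h.py <<'E'
import numpy as np,pickle,cv2
def unproj(c,px,z):
    K,R,t=c["camera_matrix"],c["R"],np.array(c["t"]); px=np.atleast_2d(px).astype(float)
    d=np.c_[px,np.ones(len(px))]@np.linalg.inv(K).T@R; o=-R.T@t
    return o+d*((z-o[2])/d[:,2])[:,None]
def proj(c,X):
    q=np.atleast_2d(X)@c["R"].T+c["t"]; q=q@c["camera_matrix"].T; return q[:,:2]/q[:,2:]
def crop2px(uv,x0,y0,f): return (np.atleast_2d(uv)+.5)/f-.5+[x0,y0]
def rigid(A,B): # B ~ R A + p, 2D
    A=np.array(A,float);B=np.array(B)[:,:2];a=A.mean(0);b=B.mean(0);A0=A-a;B0=B-b
    th=np.arctan2((A0[:,0]*B0[:,1]-A0[:,1]*B0[:,0]).sum(),(A0*B0).sum())
    R=np.array([[np.cos(th),-np.sin(th)],[np.sin(th),np.cos(th)]]);p=b-R@a
    return th,p,R,np.linalg.norm(A@R.T+p-B,axis=1)
E
python3 - <<'E'
from h import *
np.set_printoptions(precision=4,suppress=True)
c=pickle.load(open("pics/top0.pkl","rb"))
U=lambda uv,z:unproj(c,crop2px(uv,250,145,5.3333),z)[:,:2]
th,p,R,e=rigid([[.135,.105],[.135,-.105],[-.135,-.105],[-.135,.105]],U([(510,30),(781,90),(709,441),(432,382)],.018))
print("jig",th,p,e)
J=lambda uv,z:(U(uv,z)-p)@R
print("pins",J([(560,162),(680,188)],.025),"fence top ends",J([(546,58),(482,362)],.032))
print("pivot",J([(722,293)],.03),"post",J([(716,357),(716,340)],.073))
t2,p2,R2,e2=rigid([[.075,.065],[.075,-.065],[-.075,-.065],[-.075,.065]],U([(57,173),(235,163),(244,367),(67,376)],.008))
print("tmpl",t2,p2,e2,"grip top",U([(149,264)],.048),"holes", (U([(88,239),(210,232)],.008)-p2)@R2)
print("knobs",U([(365,125),(395,347)],.02))
for n,x in (("post",(-.07,-.09)),("gripgoal",(0,0))): print(n,p+R@x)
# check against side camera: project & compare
s=pickle.load(open("pics/side0.pkl","rb"))
P=[[*(p2+R2@x),.008] for x in ([.075,.065],[.075,-.065],[-.075,-.065],[-.075,.065])]+[[*(p+R@x),.018] for x in ([.135,.105],[.135,-.105],[-.135,-.105],[-.135,.105])]
print((proj(s,P)*1.25).round(1))
E
```

```text
jig -0.24756045530844667 [ 0.5319 -0.1792] [0.0021 0.0024 0.0026 0.002 ]
pins [[ 0.0436  0.0459]
 [ 0.0436 -0.0442]] fence top ends [[ 0.1164  0.0723]
 [-0.1145  0.0706]]
pivot [[-0.027  -0.0893]] post [[-0.08   -0.0901]
 [-0.0681 -0.0877]]
tmpl 0.028357908270899845 [0.5171 0.1589] [0.0021 0.0017 0.0017 0.0009] grip top [[0.5147 0.1563]] holes [[ 0.0253  0.0455]
 [ 0.0253 -0.0451]]
knobs [[ 0.6186 -0.0026]
 [ 0.4524 -0.02  ]]
post [ 0.442  -0.2493]
gripgoal [ 0.5319 -0.1792]
[[347.4 333.2]
 [354.3 299.7]
 [417.6 301.5]
 [416.4 335.3]
 [330.1 251.9]
 [359.5 219.3]
 [447.6 232.8]
 [427.1 268.6]]
```

```bash
cat > d.py <<'E'
# usage: d.py x y z [yaw of tool y] : deltas (cm) in the tool's axes after spin, grasp point target
import sys; from h import *
from bench import telemetry
from scipy.spatial.transform import Rotation as Ro
def main(x,y,z,yaw=None):
    s=telemetry.read_state(); M=Ro.from_quat(s["eef_rot"]).as_matrix()
    g=s["ee_pos"]+.164*M[:,2]; yw=np.arctan2(M[1,1],M[0,1]); sp=0 if yaw is None else yw-yaw
    M2=M@Ro.from_euler('z',sp).as_matrix(); d=(np.array([x,y,z])-g)@M2*100
    print("t",round(float(s["time"]),2),"grasp",g.round(4),"yawy",round(yw,3),"spin",round(sp,3),"then d",d.round(2),"F",s["ft_force"].round(1),"w",s["width"].round(4))
main(*map(float,sys.argv[1:]))
E
python3 d.py .516 .158 .15 1.599
```

```text
Traceback (most recent call last):
  File "d.py", line 10, in <module>
    main(*map(float,sys.argv[1:]))
    ~~~~^^^^^^^^^^^^^^^^^^^^^^^^^^
  File "d.py", line 9, in main
    print("t",round(float(s["time"]),2),"grasp",g.round(4),"yawy",round(yw,3),"spin",round(sp,3),"then d",d.round(2),"F",s["ft_force"].round(1),"w",s["width"].round(4))
                                                                                                                                                    ^^^^^^^^^^^^^^^^
AttributeError: 'float' object has no attribute 'round'
```

```bash
sed -i 's/s\["ft_force"\].round(1)/np.round(s["ft_force"],1)/;s/s\["width"\].round(4)/round(float(s["width"]),4)/' d.py
python3 d.py .516 .158 .15 1.599
```

```text
t 0.1 grasp [0.2205 0.5845 0.2401] yawy 1.21 spin -0.389 then d [-28.34 -43.45   9.05] F [ 0.9 -0.5  1. ] w 0.0874
```

Request:
move_arm --claw 6 --squeeze 20 --steps '[{"spin": -0.13},{"spin": -0.13},{"spin": -0.129},{"dx": -3,"dy": -4.6},{"dx": -3,"dy": -4.6},{"dx": -3,"dy": -4.6},{"dx": -3,"dy": -4.6},{"dx": -3,"dy": -4.6},{"dx": -3,"dy": -4.6},{"dx": -3,"dy": -4.6},{"dx": -3,"dy": -4.6},{"dx": -2,"dy": -3}]'

```text
$.steps[0]: bad value
```

```bash
python3 d.py .516 .158 .10 1.599
```

```text
t 0.1 grasp [0.2205 0.5845 0.2401] yawy 1.21 spin -0.389 then d [-28.34 -43.45  14.05] F [ 0.9 -0.5  1. ] w 0.0874
```

Rows seem to need all four fields.

Request:
move_arm --claw 6 --squeeze 20 --steps '[{"dx": 0,"dy": 0,"dz": 0,"spin": -0.13},{"dx": 0,"dy": 0,"dz": 0,"spin": -0.13},{"dx": 0,"dy": 0,"dz": 0,"spin": -0.129},{"dx": -2.5,"dy": -4,"dz": 0,"spin": 0},{"dx": -2.5,"dy": -4,"dz": 0,"spin": 0},{"dx": -2.5,"dy": -4,"dz": 0,"spin": 0},{"dx": -2.5,"dy": -4,"dz": 0,"spin": 0},{"dx": -2.5,"dy": -4,"dz": 0,"spin": 0},{"dx": -2.5,"dy": -4,"dz": 0,"spin": 0},{"dx": -2.5,"dy": -4,"dz": 0,"spin": 0},{"dx": -2.5,"dy": -4,"dz": 0,"spin": 0},{"dx": -2.5,"dy": -4,"dz": 0,"spin": 0}]'

```text
time: 1.3
ee_pos: [0.4563, 0.2294, 0.4046]
eef_rot: [-0.014, 1.0, 0.0, -0.0]
ft_force: [0.6, 0.5, -0.1]
width: 0.0602
grip_force: 0.0
```

```bash
python3 d.py .516 .158 .10 1.599
```

```text
t 1.3 grasp [0.4563 0.2294 0.2406] yawy 1.599 spin 0.0 then d [-5.77 -7.3  14.06] F [ 0.6  0.5 -0.1] w 0.0602
```

Request:
move_arm --steps '[{"dx": -2.9,"dy": -3.7,"dz": 0,"spin": 0},{"dx": -2.9,"dy": -3.7,"dz": 0,"spin": 0},{"dx": 0,"dy": 0,"dz": 4,"spin": 0},{"dx": 0,"dy": 0,"dz": 4,"spin": 0},{"dx": 0,"dy": 0,"dz": 4,"spin": 0},{"dx": 0,"dy": 0,"dz": 2,"spin": 0},{"dx": 0,"dy": 0,"dz": 0,"spin": 0},{"dx": 0,"dy": 0,"dz": 0,"spin": 0}]'

```text
time: 2.1
ee_pos: [0.5159, 0.1589, 0.2652]
eef_rot: [-0.014, 1.0, -0.0, -0.0]
ft_force: [1.1, 0.1, 1.0]
width: 0.06
grip_force: 0.0
```

```bash
python3 d.py .516 .158 .033 1.599
python3 - <<'E'
from bench import imaging
import cv2,pickle
from h import *
P=[[.516,.158,.03]]
ims=[]
for n in("top","side"):
    c=imaging.camera(n); pickle.dump(c,open(f"pics/{n}1.pkl","wb"))
    u,v=proj(c,P)[0].astype(int); print(n,u,v)
    ims.append(cv2.resize(c["img"][v-38:v+38,u-38:u+38,::-1],(400,400),interpolation=cv2.INTER_CUBIC))
cv2.imwrite("pics/c1.png",np.hstack(ims))
E
```

```text
t 2.1 grasp [0.5159 0.1589 0.1012] yawy 1.599 spin -0.0 then d [-0.01 -0.09  6.82] F [1.1 0.1 1. ] w 0.06
top 277 194
side 307 246
```

View pics/c1.png

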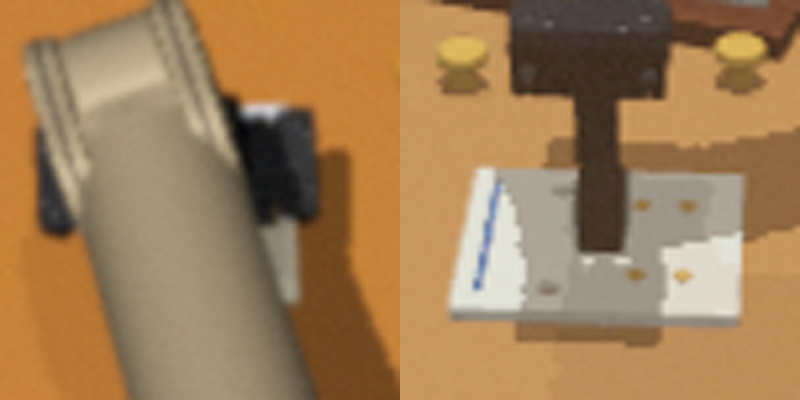

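The right half shows the fingers, at (600,150), straddling the grip above the white template. They are aligned, so I descend and grip.

Request:
move_arm --steps '[{"dx": 0,"dy": 0,"dz": 3,"spin": 0},{"dx": 0,"dy": -0.05,"dz": 2.5,"spin": 0},{"dx": 0,"dy": 0,"dz": 1.3,"spin": 0},{"dx": 0,"dy": 0,"dz": 0,"spin": 0},{"dx": 0,"dy": 0,"dz": 0,"spin": 0}]'

```text
time: 2.7
ee_pos: [0.5163, 0.1586, 0.198]
eef_rot: [-0.014, 1.0, 0.0, 0.001]
ft_force: [-0.5, 0.3, 0.3]
width: 0.0601
grip_force: 0.0
```

Request:
move_arm --claw 2 --squeeze 15 --steps '[{"dx": 0,"dy": 0,"dz": 0,"spin": 0},{"dx": 0,"dy": 0,"dz": 0,"spin": 0},{"dx": 0,"dy": 0,"dz": 0,"spin": 0},{"dx": 0,"dy": 0,"dz": 0,"spin": 0},{"dx": 0,"dy": 0,"dz": 0,"spin": 0},{"dx": 0,"dy": 0,"dz": 0,"spin": 0}]'

```text
time: 3.3
ee_pos: [0.5159, 0.1582, 0.197]
eef_rot: [-0.014, 1.0, -0.0, 0.0]
ft_force: [-0.5, -3.3, 4.6]
width: 0.0296
grip_force: 15.0
```

```bash
python3 d.py .516 .158 .033 1.599
```

```text
t 3.3 grasp [0.5159 0.1581 0.033 ] yawy 1.599 spin -0.0 then d [-0.01 -0.02 -0.  ] F [-0.5 -3.3  4.6] w 0.0296
```

Request:
move_arm --steps '[{"dx": 0,"dy": 0,"dz": -2,"spin": 0},{"dx": 0,"dy": 0,"dz": -4,"spin": 0},{"dx": 0,"dy": 0,"dz": -4,"spin": 0},{"dx": 0,"dy": 0,"dz": 0,"spin": 0.092},{"dx": 0,"dy": 0,"dz": 0,"spin": 0.092},{"dx": 0,"dy": 0,"dz": 0,"spin": 0.092},{"dx": 0,"dy": 0,"dz": 0,"spin": 0}]'

```text
time: 4.0
ee_pos: [0.5154, 0.1585, 0.2962]
eef_rot: [0.124, 0.992, -0.0, -0.0]
ft_force: [-0.8, 0.1, -4.1]
width: 0.0298
grip_force: 15.0
```

```bash
cat >> h.py <<'E'
th=-.2476; JP=np.array([.5319,-.1792]); JR=np.array([[np.cos(th),-np.sin(th)],[np.sin(th),np.cos(th)]])
E
python3 - <<'E'
from h import *; print(JP+JR@[.006,-.004])
E
python3 d.py .5367 -.1846 .1 1.323
```

```text
[ 0.53673671 -0.18454848]
t 4.0 grasp [0.5153 0.1585 0.1322] yawy 1.322 spin -0.001 then d [-10.5  -32.73   3.23] F [-0.8  0.1 -4.1] w 0.0298
```

Request:
move_arm --steps '[{"dx": -0.5,"dy": -1.7,"dz": 0,"spin": 0},{"dx": -1,"dy": -3,"dz": 0,"spin": 0},{"dx": -1,"dy": -3,"dz": 0,"spin": 0},{"dx": -1,"dy": -3,"dz": 0,"spin": 0},{"dx": -1,"dy": -3,"dz": 0,"spin": 0},{"dx": -1,"dy": -3,"dz": 0,"spin": 0},{"dx": -1,"dy": -3,"dz": 0,"spin": 0},{"dx": -1,"dy": -3,"dz": 0,"spin": 0},{"dx": -1,"dy": -3,"dz": 0,"spin": 0},{"dx": -1,"dy": -3,"dz": 0,"spin": 0},{"dx": -0.5,"dy": -2,"dz": 0,"spin": 0},{"dx": -0.5,"dy": -1,"dz": 0,"spin": 0}]'

```text
time: 5.2
ee_pos: [0.5392, -0.1767, 0.2963]
eef_rot: [0.124, 0.992, -0.0, -0.0]
ft_force: [-0.4, 0.1, -2.3]
width: 0.0298
grip_force: 15.0
```

Request:
move_arm --steps '[{"dx": -0.5,"dy": 0,"dz": 2,"spin": 0},{"dx": -0.5,"dy": 0,"dz": 2,"spin": 0},{"dx": 0,"dy": 0,"dz": 0.5,"spin": 0},{"dx": 0,"dy": 0,"dz": 0,"spin": 0}]'

```text
time: 5.6
ee_pos: [0.5493, -0.1763, 0.2509]
eef_rot: [0.123, 0.992, 0.0, -0.001]
ft_force: [0.2, 0.2, -3.0]
width: 0.0299
grip_force: 15.0
```

```bash
python3 d.py .5367 -.1846 .06 1.323
python3 - <<'E'
from bench import imaging
from h import *
ims=[]
for n in("top","side"):
    c=imaging.camera(n); pickle.dump(c,open(f"pics/{n}2.pkl","wb"))
    u,v=proj(c,[[.5319,-.1792,.04]])[0].astype(int); print(n,u,v)
    ims.append(cv2.resize(c["img"][v-45:v+45,u-45:u+45,::-1],(400,400),interpolation=cv2.INTER_CUBIC))
cv2.imwrite("pics/c2.png",np.hstack(ims))
E
```

```text
t 5.6 grasp [ 0.549  -0.1762  0.0869] yawy 1.325 spin 0.002 then d [ 0.98 -1.11  2.69] F [ 0.2  0.2 -3. ] w 0.0299
top 364 187
side 312 188
```

View pics/c2.png

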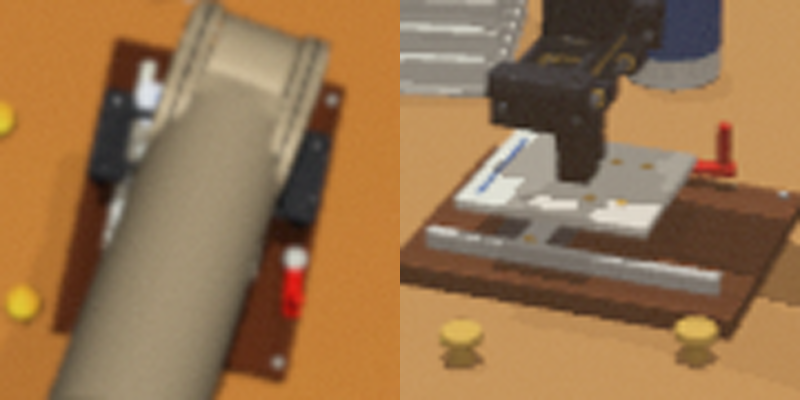

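The picture shows the template at (580,180) above the jig, aligned with it. The fence runs in front, from (430,240) to (715,280), and the clip is open at (720,150). Next I correct the offset and lower.

Request:
move_arm --steps '[{"dx": 1,"dy": -0.6,"dz": 0.5,"spin": 0},{"dx": 0,"dy": -0.5,"dz": 1,"spin": 0},{"dx": 0,"dy": 0,"dz": 0.9,"spin": 0},{"dx": 0,"dy": 0,"dz": 0.3,"spin": 0},{"dx": 0,"dy": 0,"dz": 0,"spin": 0}]'

```text
time: 6.2
ee_pos: [0.537, -0.1851, 0.2239]
eef_rot: [0.124, 0.992, 0.0, -0.001]
ft_force: [-0.6, -0.0, -3.3]
width: 0.0299
grip_force: 15.0
```

Request:
move_arm --squeeze 6 --steps '[{"dx": 0,"dy": 0,"dz": 0.1,"spin": 0},{"dx": 0,"dy": 0,"dz": 0,"spin": 0}]'

```text
time: 6.4
ee_pos: [0.5373, -0.1852, 0.2238]
eef_rot: [0.123, 0.992, 0.0, 0.0]
ft_force: [0.2, 0.6, -4.1]
width: 0.0298
grip_force: 6.0
```

```bash
python3 d.py .5367 -.1846 .058 1.323
```

```text
t 6.4 grasp [ 0.5374 -0.1852  0.0598] yawy 1.323 spin 0.0 then d [0.08 0.04 0.18] F [ 0.2  0.6 -4.1] w 0.0298
```

Request:
move_arm --steps '[{"dx": 0,"dy": 0.1,"dz": 0,"spin": 0},{"dx": 0,"dy": 0.1,"dz": 0,"spin": 0},{"dx": 0,"dy": 0,"dz": 0,"spin": 0}]'

```text
time: 6.7
ee_pos: [0.5378, -0.1831, 0.2238]
eef_rot: [0.123, 0.992, 0.0, 0.0]
ft_force: [0.5, 0.2, -3.6]
width: 0.0302
grip_force: 6.0
```

Request:
move_arm --steps '[{"dx": 0,"dy": 0.1,"dz": 0,"spin": 0},{"dx": 0,"dy": 0,"dz": 0,"spin": 0}]'

```text
time: 6.9
ee_pos: [0.5379, -0.1822, 0.2237]
eef_rot: [0.124, 0.992, 0.0, 0.0]
ft_force: [-0.3, -0.6, -3.4]
width: 0.0297
grip_force: 6.0
```

Request:
move_arm --steps '[{"dx": 0,"dy": 0.1,"dz": 0,"spin": 0},{"dx": 0,"dy": 0,"dz": 0,"spin": 0}]'

```text
time: 7.1
ee_pos: [0.538, -0.1816, 0.2238]
eef_rot: [0.124, 0.992, -0.0, 0.0]
ft_force: [-0.2, -0.8, -3.2]
width: 0.0301
grip_force: 6.0
```

Request:
move_arm --steps '[{"dx": 0,"dy": 0.05,"dz": 0,"spin": 0},{"dx": 0,"dy": 0,"dz": 0,"spin": 0}]'

```text
time: 7.3
ee_pos: [0.538, -0.1815, 0.2238]
eef_rot: [0.124, 0.992, -0.0, 0.0]
ft_force: [-2.4, -3.4, -2.8]
width: 0.0299
grip_force: 6.0
```

Request:
move_arm --steps '[{"dx": 0,"dy": -0.03,"dz": 0.1,"spin": 0},{"dx": 0,"dy": 0,"dz": 0,"spin": 0}]'

```text
time: 7.5
ee_pos: [0.5381, -0.1816, 0.2228]
eef_rot: [0.124, 0.992, -0.0, 0.0]
ft_force: [0.1, -4.3, -1.7]
width: 0.0297
grip_force: 6.0
```

Request:
move_arm --steps '[{"dx": 0,"dy": 0,"dz": 0.1,"spin": 0},{"dx": 0,"dy": 0,"dz": 0,"spin": 0}]'

```text
time: 7.7
ee_pos: [0.5381, -0.1816, 0.2218]
eef_rot: [0.124, 0.992, -0.0, 0.0]
ft_force: [-1.9, -5.7, -1.6]
width: 0.0297
grip_force: 6.0
```

Request:
move_arm --steps '[{"dx": 0,"dy": 0,"dz": 0.05,"spin": 0},{"dx": 0,"dy": 0,"dz": 0,"spin": 0}]'

```text
time: 7.9
ee_pos: [0.5381, -0.1816, 0.2215]
eef_rot: [0.124, 0.992, -0.0, 0.0]
ft_force: [-3.2, -4.5, 2.8]
width: 0.03
grip_force: 6.0
```

Request:
move_arm --steps '[{"dx": -0.1,"dy": -0.02,"dz": 0,"spin": 0},{"dx": -0.1,"dy": 0,"dz": 0,"spin": 0},{"dx": -0.1,"dy": 0,"dz": 0,"spin": 0},{"dx": -0.1,"dy": 0,"dz": 0,"spin": 0},{"dx": -0.1,"dy": 0,"dz": 0,"spin": 0}]'

```text
time: 8.4
ee_pos: [0.5421, -0.1826, 0.2208]
eef_rot: [0.124, 0.992, 0.0, -0.001]
ft_force: [-6.4, -2.5, 1.7]
width: 0.0299
grip_force: 6.0
```

Request:
move_arm --steps '[{"dx": -0.1,"dy": 0,"dz": 0,"spin": 0},{"dx": -0.1,"dy": 0,"dz": 0,"spin": 0},{"dx": -0.1,"dy": 0,"dz": 0,"spin": 0}]'

```text
time: 8.7
ee_pos: [0.5451, -0.1834, 0.2208]
eef_rot: [0.124, 0.992, 0.0, -0.001]
ft_force: [-7.2, -1.7, 1.7]
width: 0.0301
grip_force: 6.0
```

Request:
move_arm --steps '[{"dx": -0.1,"dy": 0,"dz": 0,"spin": 0},{"dx": 0,"dy": 0,"dz": 0,"spin": 0}]'

```text
time: 8.9
ee_pos: [0.5462, -0.1837, 0.2208]
eef_rot: [0.124, 0.992, 0.0, -0.001]
ft_force: [-4.1, -3.2, -1.1]
width: 0.0298
grip_force: 6.0
```

Request:
move_arm --steps '[{"dx": -0.1,"dy": 0,"dz": 0,"spin": 0},{"dx": 0,"dy": 0,"dz": 0,"spin": 0}]'

```text
time: 9.1
ee_pos: [0.5472, -0.1839, 0.2206]
eef_rot: [0.124, 0.992, 0.0, -0.001]
ft_force: [-3.6, -4.8, -3.0]
width: 0.0298
grip_force: 6.0
```

The vertical load has vanished, so the holes are probably starting over the pin tips. I go on 1 mm and try lowering.

Request:
move_arm --steps '[{"dx": -0.1,"dy": 0,"dz": 0,"spin": 0},{"dx": 0,"dy": 0,"dz": 0.1,"spin": 0},{"dx": 0,"dy": 0,"dz": 0,"spin": 0}]'

```text
time: 9.4
ee_pos: [0.5484, -0.1842, 0.2198]
eef_rot: [0.124, 0.992, -0.0, -0.001]
ft_force: [-2.2, -3.7, -2.7]
width: 0.03
grip_force: 6.0
```

Request:
move_arm --steps '[{"dx": 0,"dy": 0,"dz": 0.1,"spin": 0},{"dx": 0,"dy": 0,"dz": 0,"spin": 0}]'

```text
time: 9.6
ee_pos: [0.5486, -0.1843, 0.2191]
eef_rot: [0.124, 0.992, -0.0, -0.0]
ft_force: [-2.1, -4.4, -2.3]
width: 0.0299
grip_force: 6.0
```

Descending freely between the pins. I continue down.

Request:
move_arm --steps '[{"dx": 0,"dy": 0,"dz": 0.1,"spin": 0},{"dx": 0,"dy": 0,"dz": 0.1,"spin": 0}]'

```text
time: 9.8
ee_pos: [0.5488, -0.1844, 0.2173]
eef_rot: [0.124, 0.992, -0.0, 0.0]
ft_force: [-0.3, -2.1, -2.8]
width: 0.03
grip_force: 6.0
```

Request:
move_arm --steps '[{"dx": 0,"dy": 0,"dz": 0.1,"spin": 0},{"dx": 0,"dy": 0,"dz": 0,"spin": 0}]'

```text
time: 10.0
ee_pos: [0.5489, -0.1844, 0.2164]
eef_rot: [0.124, 0.992, -0.0, 0.0]
ft_force: [-0.9, -5.3, -1.7]
width: 0.0297
grip_force: 6.0
```

Request:
move_arm --steps '[{"dx": 0,"dy": 0,"dz": 0.08,"spin": 0},{"dx": 0,"dy": 0,"dz": 0,"spin": 0}]'

```text
time: 10.2
ee_pos: [0.549, -0.1844, 0.2157]
eef_rot: [0.124, 0.992, -0.0, 0.001]
ft_force: [0.5, -5.5, -0.3]
width: 0.0303
grip_force: 6.0
```

Request:
move_arm --steps '[{"dx": 0,"dy": -0.03,"dz": 0.06,"spin": 0},{"dx": 0,"dy": 0,"dz": 0,"spin": 0}]'

```text
time: 10.4
ee_pos: [0.5491, -0.1845, 0.2152]
eef_rot: [0.124, 0.992, -0.0, 0.001]
ft_force: [1.0, -4.6, 0.1]
width: 0.0299
grip_force: 6.0
```

Request:
move_arm --claw 5 --steps '[{"dx": 0,"dy": 0,"dz": 0,"spin": 0},{"dx": 0,"dy": 0,"dz": 0,"spin": 0},{"dx": 0,"dy": 0,"dz": 0,"spin": 0},{"dx": 0,"dy": 0,"dz": 0,"spin": 0}]'

```text
time: 10.8
ee_pos: [0.5488, -0.184, 0.2148]
eef_rot: [0.123, 0.992, 0.0, -0.0]
ft_force: [0.6, -0.3, 0.2]
width: 0.0483
grip_force: 0.0
```

Request:
move_arm --steps '[{"dx": 0,"dy": 0,"dz": -2,"spin": 0},{"dx": 0,"dy": 0,"dz": -4,"spin": 0},{"dx": 0,"dy": 0,"dz": -4,"spin": 0},{"dx": 0,"dy": 0,"dz": -2,"spin": 0},{"dx": 0,"dy": 0,"dz": 0,"spin": 0}]'

```text
time: 11.3
ee_pos: [0.5494, -0.1847, 0.3382]
eef_rot: [0.124, 0.992, 0.0, 0.003]
ft_force: [0.5, -0.5, -0.0]
width: 0.0501
grip_force: 0.0
```

Run:
```python
from bench import imaging
from h import *
ims=[]
for n in("top","side"):
    c=imaging.camera(n); pickle.dump(c,open(f"pics/{n}3.pkl","wb"))
    u,v=proj(c,[[.5319,-.1792,.02]])[0].astype(int); print(n,u,v)
    ims.append(cv2.resize(c["img"][v-40:v+40,u-40:u+40,::-1],(400,400),interpolation=cv2.INTER_CUBIC))
cv2.imwrite("pics/c3.png",np.hstack(ims))
```

```text
top 363 188
side 312 193
```

View pics/c3.png

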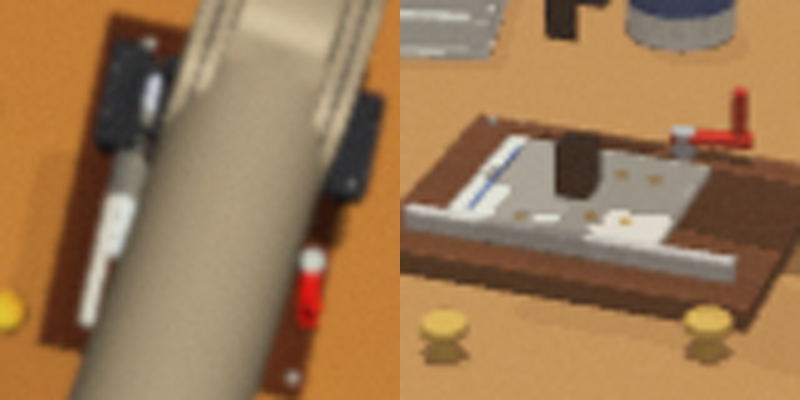

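The side view (right half) shows the template flat beside the fence, with its grip at (580,165). The clip pivot is at (685,135) and its post runs from (740,135) to (740,92). Now I locate the post and verify the seating numerically.

Run:
```python
from h import *
np.set_printoptions(precision=4,suppress=True)
T=pickle.load(open("pics/top3.pkl","rb"));S=pickle.load(open("pics/side3.pkl","rb"))
T0=pickle.load(open("pics/top0.pkl","rb"))
def red(c):
    h=cv2.cvtColor(c["img"],cv2.COLOR_RGB2HSV); m=((h[...,0]<6)|(h[...,0]>174))&(h[...,1]>190)&(h[...,2]>110)
    ys,xs=np.nonzero(m[150:260,280:420]); return np.c_[xs+280,ys+150]
rt,rs=red(T0),red(S); print("top",rt.min(0),rt.max(0),"side",rs.min(0),rs.max(0))
top=rs[rs[:,1]<rs[:,1].min()+6]; print("side post",top.mean(0))
# post predicted for q, side pixels of its upper part and top pixels of its top
for q in(0,-.1,-.2,-.3,-.35):
    X=np.r_[JP+JR@(np.array([-.03,-.09])+.04*np.array([-np.cos(q),np.sin(q)])),.067]
    Y=X.copy();Y[2]=.073
    print(q,X[:2],"side",proj(S,[X])[0],"top",proj(T0,[Y])[0])
P=np.r_[JP+JR@[.018,0],.066]; print("grip top seated, crop px",(proj(S,[P])[0]-[272,153])*5+[400,0])
cv2.imwrite("pics/c4.png",cv2.resize(np.hstack([T0["img"][185:225,365:405],S["img"][160:200,325:365]])[:,:,::-1],(800,400),interpolation=cv2.INTER_CUBIC))
```

```text
top [382 203] [386 213] side [331 171] [341 181]
side post [340.  171.5]
0 [ 0.442  -0.2493] side [339.7025 172.9742] top [384.3393 208.9512]
-0.1 [ 0.4412 -0.2532] side [339.9674 172.5002] top [385.3864 209.1273]
-0.2 [ 0.4408 -0.2572] side [340.1201 172.017 ] top [386.4442 209.1992]
-0.3 [ 0.4408 -0.2612] side [340.1596 171.5294] top [387.502  209.1661]
-0.35 [ 0.441  -0.2632] side [340.137  171.2855] top [388.0275 209.1103]
grip top seated, crop px [577.5054 137.2702]
```

View pics/c4.png

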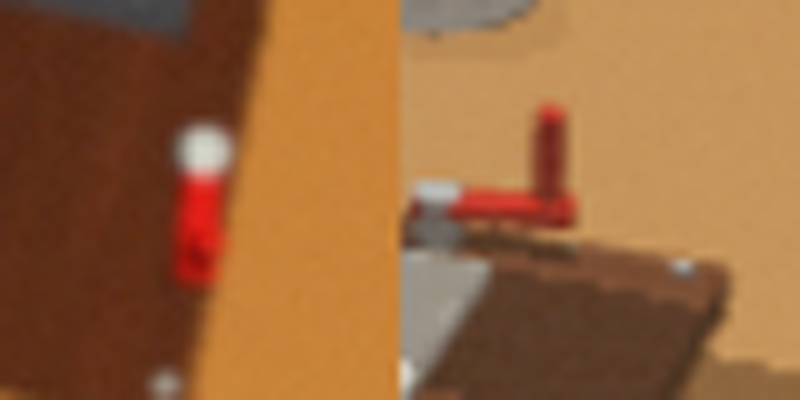

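The clip is at about q ≈ -0.1, with its post at world ≈ (0.441, -0.252). The grip top is seen at the height predicted for a seated template. Now I go to the post.

```bash
python3 d.py .4413 -.252 .063 1.323
```

```text
t 11.4 grasp [ 0.5486 -0.1841  0.1706] yawy 1.323 spin 0.0 then d [ 8.74 -9.22 10.75] F [-0.7  0.7  0.7] w 0.05
```

Request:
move_arm --claw 4.4 --squeeze 8 --steps '[{"dx": 2.9,"dy": -3.1,"dz": 0,"spin": 0},{"dx": 2.9,"dy": -3.1,"dz": 0,"spin": 0},{"dx": 2.9,"dy": -3,"dz": 0,"spin": 0},{"dx": 0,"dy": 0,"dz": 3,"spin": 0},{"dx": 0,"dy": 0,"dz": 3,"spin": 0},{"dx": 0,"dy": 0,"dz": 0,"spin": 0},{"dx": 0,"dy": 0,"dz": 0,"spin": 0}]'

```text
time: 12.1
ee_pos: [0.4416, -0.2521, 0.2743]
eef_rot: [0.124, 0.992, 0.0, -0.001]
ft_force: [0.4, -0.3, 1.1]
width: 0.0441
grip_force: 0.0
```

```bash
python3 d.py .4413 -.252 .063 1.323;  python3 - <<'E'
from bench import imaging
from h import *
S=imaging.camera("side")
cv2.imwrite("pics/c5.png",cv2.resize(S["img"][150:200,310:360,::-1],(500,500),interpolation=cv2.INTER_CUBIC))
E
```

```text
t 12.1 grasp [ 0.4412 -0.252   0.1103] yawy 1.323 spin 0.0 then d [-0.02  0.    4.73] F [ 0.4 -0.3  1.1] w 0.0441
```

View pics/c5.png

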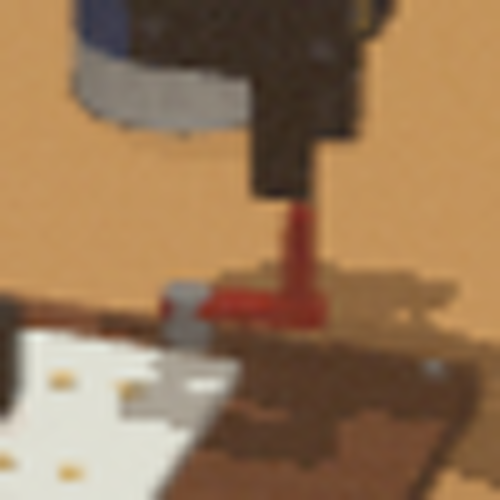

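The finger at (283,195) straddles the post at (300,250), within a few mm. I descend and close lightly.

Request:
move_arm --steps '[{"dx": -0.15,"dy": 0,"dz": 2,"spin": 0},{"dx": 0,"dy": 0,"dz": 1.7,"spin": 0},{"dx": 0,"dy": 0,"dz": 1,"spin": 0},{"dx": 0,"dy": 0,"dz": 0,"spin": 0}]'

```text
time: 12.55
ee_pos: [0.4433, -0.2525, 0.2275]
eef_rot: [0.123, 0.992, 0.0, -0.001]
ft_force: [-0.9, 0.5, -0.2]
width: 0.0437
grip_force: 0.0
```

Request:
move_arm --claw 0.8 --squeeze 8 --steps '[{"dx": 0,"dy": 0,"dz": 0,"spin": 0},{"dx": 0,"dy": 0,"dz": 0,"spin": 0},{"dx": 0,"dy": 0,"dz": 0,"spin": 0},{"dx": 0,"dy": 0,"dz": 0,"spin": 0},{"dx": 0,"dy": 0,"dz": 0,"spin": 0}]'

```text
time: 13.05
ee_pos: [0.4431, -0.2529, 0.2281]
eef_rot: [0.124, 0.992, -0.0, 0.0]
ft_force: [-0.9, -0.2, -0.5]
width: 0.0128
grip_force: 0.7
```

```bash
python3 d.py .4413 -.252 .063 1.323
python3 - <<'E'
from h import *; from bench import telemetry
s=telemetry.read_state(); g=(np.array(s["ee_pos"])[:2]-JP)@JR; print("jig",g)
E
```

```text
t 13.05 grasp [ 0.4432 -0.2529  0.0641] yawy 1.323 spin -0.0 then d [0.2  0.04 0.11] F [-0.9 -0.2 -0.5] w 0.0128
jig [-0.06800126 -0.09319087]
```

Request:
move_arm --steps '[{"dx": 0,"dy": 0,"dz": 0,"spin": 0},{"dx": -0.02,"dy": 0.55,"dz": 0,"spin": 0},{"dx": -0.05,"dy": 0.56,"dz": 0,"spin": 0},{"dx": -0.17,"dy": 0.58,"dz": 0,"spin": 0},{"dx": -0.24,"dy": 0.54,"dz": 0,"spin": 0},{"dx": 0,"dy": 0,"dz": 0,"spin": 0}]'

```text
time: 13.65
ee_pos: [0.4541, -0.2309, 0.2277]
eef_rot: [0.123, 0.992, 0.0, -0.0]
ft_force: [-0.6, 1.3, 1.1]
width: 0.0116
grip_force: 8.0
```

Request:
move_arm --steps '[{"dx": -0.33,"dy": 0.5,"dz": 0,"spin": 0},{"dx": -0.39,"dy": 0.45,"dz": 0,"spin": 0},{"dx": -0.46,"dy": 0.38,"dz": 0,"spin": 0},{"dx": -0.51,"dy": 0.31,"dz": 0,"spin": 0},{"dx": 0,"dy": 0,"dz": 0,"spin": 0}]'

```text
time: 14.15
ee_pos: [0.4747, -0.2201, 0.2277]
eef_rot: [0.123, 0.992, -0.0, 0.0]
ft_force: [0.5, -1.2, -2.0]
width: 0.0116
grip_force: 8.0
```

Run:
```python
from h import *; from bench import telemetry
s=telemetry.read_state(); g=(np.array(s["ee_pos"])[:2]-JP)@JR; print("jig",g, "F jig",np.array(s["ft_force"])[:2]@JR)
```

```text
jig [-0.04542024 -0.05367787] F jig [ 0.75940357 -1.01218076]
```

Request:
move_arm --steps '[{"dx": -0.47,"dy": 0.2,"dz": 0,"spin": 0},{"dx": -0.47,"dy": 0.13,"dz": 0,"spin": 0},{"dx": -0.4,"dy": 0.05,"dz": 0,"spin": 0},{"dx": -0.3,"dy": 0,"dz": 0,"spin": 0},{"dx": 0,"dy": 0,"dz": 0,"spin": 0}]'

```text
time: 14.65
ee_pos: [0.4897, -0.2213, 0.2273]
eef_rot: [0.124, 0.992, 0.0, -0.002]
ft_force: [-7.1, -1.8, 2.9]
width: 0.0115
grip_force: 8.0
```

Request:
move_arm --steps '[{"dx": -0.15,"dy": 0,"dz": 0,"spin": 0},{"dx": 0,"dy": 0,"dz": 0,"spin": 0}]'

```text
time: 14.85
ee_pos: [0.4907, -0.2216, 0.2271]
eef_rot: [0.124, 0.992, 0.0, -0.002]
ft_force: [-10.9, -2.0, 3.0]
width: 0.0118
grip_force: 8.0
```

Request:
move_arm --steps '[{"dx": -0.1,"dy": 0,"dz": 0,"spin": 0},{"dx": 0,"dy": 0,"dz": 0,"spin": 0}]'

```text
time: 15.05
ee_pos: [0.4915, -0.2218, 0.227]
eef_rot: [0.124, 0.992, 0.0, -0.003]
ft_force: [-10.6, -1.5, 3.7]
width: 0.0111
grip_force: 8.0
```

Run:
```python
from h import *; from bench import telemetry
s=telemetry.read_state(); g=(np.array(s["ee_pos"])[:2]-JP)@JR; print("jig",g, "F jig",np.array(s["ft_force"])[:2]@JR)
```

```text
jig [-0.02873759 -0.05119116] F jig [-9.95827021 -4.0425459 ]
```

The clip is at its stop (about 10 N). I let go and rise.

Request:
move_arm --claw 3.4 --steps '[{"dx": 0,"dy": 0,"dz": 0,"spin": 0},{"dx": 0,"dy": 0,"dz": 0,"spin": 0},{"dx": 0,"dy": 0,"dz": 0,"spin": 0},{"dx": 0,"dy": 0,"dz": -2,"spin": 0},{"dx": 0,"dy": 0,"dz": -4,"spin": 0},{"dx": 0,"dy": 0,"dz": -4,"spin": 0},{"dx": 4,"dy": 0,"dz": -3,"spin": 0},{"dx": 4,"dy": 0,"dz": -3,"spin": 0},{"dx": 0,"dy": 0,"dz": 0,"spin": 0}]'

```text
time: 15.95
ee_pos: [0.4129, -0.2025, 0.3929]
eef_rot: [0.124, 0.992, 0.001, 0.005]
ft_force: [-0.0, -0.5, 0.2]
width: 0.0339
grip_force: 0.0
```

Run:
```python
from bench import imaging
from h import *
ims=[]
for n in("top","side"):
    c=imaging.camera(n)
    u,v=proj(c,[[.5319,-.1792,.02]])[0].astype(int)
    ims.append(cv2.resize(c["img"][v-40:v+40,u-40:u+40,::-1],(400,400),interpolation=cv2.INTER_CUBIC))
    for q in(1.571,1.45): print(n,q,(proj(c,[np.r_[JP+JR@(np.array([-.03,-.09])+.04*np.array([-np.cos(q),np.sin(q)])),.073]])[0]-[u-40,v-40])*5)
cv2.imwrite("pics/c6.png",np.hstack(ims))
```

```text
top 1.571 [265.4817314  242.34889499]
top 1.45 [264.57649112 248.57327283]
side 1.571 [267.04491125 107.65473159]
side 1.45 [273.80731088 108.47074121]
```

View pics/c6.png

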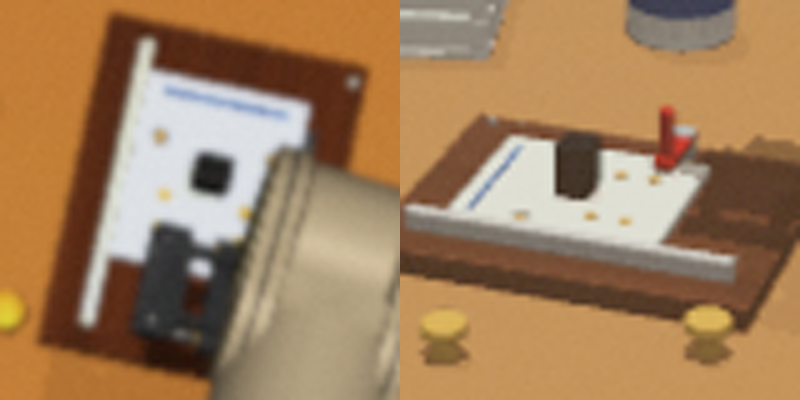

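The side view shows the post top at (667,110), against (667,108) predicted for fully closed. The template lies flat with the clip over it, and the robot is clear.

```bash
python3 -c "
from bench import job; print(job.close_job())"
```

```text
the job is handed in; nothing more can be done
None
```

The template lies flat over both pins, the red clip is swung fully closed over it and released, and the job is handed in at about 16 s with no verdict shown; the highest force I read was about 11 N.

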